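# Line up four pedestal posts by height on an optical rail

### The job

Stand the four dark steel pedestal posts upright on the rail's four carriers, one on each and centred on its ring, in order of height: the shortest at the end of the rail where the black power sensor puck stands, rising to the tallest at the end with the mirror mount. Leave the sensor and the mirror mount where they are.

Things in the scene. Friction and masses are not known exactly. Their poses are not given: they have to be found in the camera images.
- post_45_center (a point): the shortest of four blackened-steel pedestal posts: upright round barrel 26 mm in diameter on a 32 mm wide, 6 mm high foot, 45 mm tall in all, small brass thread insert in the top; 0.17 kg, give or take. The point is its centre, half-way up, 22.5 mm above its underside; z is its long axis, up as it stands. It stands loose on the worktop (z = 0) at the start
- post_65_center (a point): the second shortest of four blackened-steel pedestal posts: upright round barrel 26 mm in diameter on a 32 mm wide, 6 mm high foot, 65 mm tall in all, small brass thread insert in the top; 0.21 kg, give or take. The point is its centre, half-way up, 32.5 mm above its underside; z is its long axis, up as it stands. It stands loose on the worktop (z = 0) at the start
- post_85_center (a point): the second tallest of four blackened-steel pedestal posts: upright round barrel 26 mm in diameter on a 32 mm wide, 6 mm high foot, 85 mm tall in all, small brass thread insert in the top; 0.25 kg, give or take. The point is its centre, half-way up, 42.5 mm above its underside; z is its long axis, up as it stands. It stands loose on the worktop (z = 0) at the start
- post_105_center (a point): the tallest of four blackened-steel pedestal posts: upright round barrel 26 mm in diameter on a 32 mm wide, 6 mm high foot, 105 mm tall in all, small brass thread insert in the top; 0.29 kg, give or take. The point is its centre, half-way up, 52.5 mm above its underside; z is its long axis, up as it stands. It stands loose on the worktop (z = 0) at the start
- mark_1 (a point): the carrier at the robot's left-hand end of the rail: one of four fixed grey flat-topped carriers, 60 x 58 mm, its top 26 mm above the worktop, in a row about 85 mm apart on a low aluminium rail. The point is the middle of the dark ring (42 mm across, printed, flat) on its top; y points along the rail to the left-hand end, x across the rail away from the robot, z up
- mark_2 (a point): second carrier from the left: one of four fixed grey flat-topped carriers, 60 x 58 mm, its top 26 mm above the worktop, in a row about 85 mm apart on a low aluminium rail. The point is the middle of the dark ring (42 mm across, printed, flat) on its top; y points along the rail to the left-hand end, x across the rail away from the robot, z up
- mark_3 (a point): third carrier from the left: one of four fixed grey flat-topped carriers, 60 x 58 mm, its top 26 mm above the worktop, in a row about 85 mm apart on a low aluminium rail. The point is the middle of the dark ring (42 mm across, printed, flat) on its top; y points along the rail to the left-hand end, x across the rail away from the robot, z up
- mark_4 (a point): the carrier at the right-hand end of the rail: one of four fixed grey flat-topped carriers, 60 x 58 mm, its top 26 mm above the worktop, in a row about 85 mm apart on a low aluminium rail. The point is the middle of the dark ring (42 mm across, printed, flat) on its top; y points along the rail to the left-hand end, x across the rail away from the robot, z up
- sensor_center (a point): optical power sensor: black puck, 48 mm across, 26 mm high, with a hole in its top, loose on the worktop just beyond one end of the rail, about 80 mm from the nearest ring. The point is its centre, half-way up
- mirror_center (a point): mirror mount: black square plate with a round mirror on a short post and a square foot, 51 x 52 x 106 mm, loose on the worktop just beyond the other end of the rail, about 80 mm from the nearest ring. The point is its centre, half-way up
There are look-alikes about, which are no part of the job. What is shaped like the part that bears post_105_center but green or pink is not meant.

How it is judged (in metres and radians):
At the end, for the whole second after the job is handed in: Every post stands upright (within 0.08 rad), at rest, on its own carrier, its axis within 10 mm of the middle of the ring and its underside on the carrier's top (within 4 mm); counted from the sensor's end of the rail the posts are 45, 65, 85 and 105 mm tall (linear speed of each of post_45, post_65, post_85, post_105 below 0.02 m/s and ((horizontal distance between sensor_center and mark_1 below 0.16 m and horizontal distance between post_45_center and mark_1 below 0.01 m and z of post_45_center in the frame of mark_1 between 0.0185 and 0.0265 m and angle between each of post_45_center, post_65_center, post_85_center, post_105_center's own z axis and vertical below 0.08 rad and horizontal distance between post_65_center and mark_2 below 0.01 m and z of post_65_center in the frame of mark_2 between 0.0285 and 0.0365 m and horizontal distance between post_85_center and mark_3 below 0.01 m and z of post_85_center in the frame of mark_3 between 0.0385 and 0.0465 m and horizontal distance between post_105_center and mark_4 below 0.01 m and z of post_105_center in the frame of mark_4 between 0.0485 and 0.0565 m) or (horizontal distance between sensor_center and mark_4 below 0.16 m and horizontal distance between post_105_center and mark_1 below 0.01 m and z of post_105_center in the frame of mark_1 between 0.0485 and 0.0565 m and angle between each of post_105_center, post_85_center, post_65_center, post_45_center's own z axis and vertical below 0.08 rad and horizontal distance between post_85_center and mark_2 below 0.01 m and z of post_85_center in the frame of mark_2 between 0.0385 and 0.0465 m and horizontal distance between post_65_center and mark_3 below 0.01 m and z of post_65_center in the frame of mark_3 between 0.0285 and 0.0365 m and horizontal distance between post_45_center and mark_4 below 0.01 m and z of post_45_center in the frame of mark_4 between 0.0185 and 0.0265 m))); the robot touches nothing.
It fails at once if the power sensor is pushed more than 20 mm from where it stood or tipped over (distance of sensor_center from where it was at the start of the episode above 0.02 m or angle between sensor_center's own z axis and vertical above 0.4 rad).
It fails at once if the mirror mount is pushed more than 20 mm from where it stood or tipped over (distance of mirror_center from where it was at the start of the episode above 0.02 m or angle between mirror_center's own z axis and vertical above 0.4 rad).
It also fails if it takes over 106 s, if anything falls off the work surface, if the arm or the gripper's body presses on something with over 40 N, if the wrist force passes 120 N, or if a joint passes its speed limit or range.

### The arm

A 6-joint arm with a two-finger parallel gripper is mounted at the origin on a cart in front of the work surface, level with it; the furniture and walls round the work are solid. World frame = base frame: x ahead of the robot, y to its left, z up, the work surface at z = 0. Lengths are in m, angles in degrees, forces in N, time in s.
With the tool pointing down it reaches from about 0.4 to 0.825 m from the base axis. Payload 7 kg.
Tool frame: the origin (TCP) lies at the very end of the fingers, on their centre line; the grasp point (between the pads) lies 19 mm behind it; z points along the fingers, x is the direction in which the jaws open and shut, and the axes are right-handed (so a half turn about z gives the same grasp; the last joint's range is limited). The gripper opens to 88 mm and grips with 3 to 60 N. Pads are 19 mm wide; open, the fingers measure 130 mm over their backs; the gripper's body (78 mm by 193 mm) begins 47 mm behind the grasp point.
Start: joints at [86.408, 20.546, 0.682, 0, -70.136, -16.507], TCP at [0.232, 0.634, 0.227] pointing down, gripper open.
Joint ranges: [-176.03, 176.03], [-82.01, 121.73], [-58.28, 71.71], [-173.87, 95.51], [-174.79, -0.11], [-173.66, 173.66]. Speed limits (degrees/s): [136.94, 136.94, 172.46, 180, 180, 180].

### API

Orientations are given as [roll, pitch, yaw] about the fixed x, y, z axes, in that order (R = Rz(yaw) Ry(pitch) Rx(roll)).
In Python, from plant import get_state, optics, order, finder gives the robot as it stands.
- The arm moves only by the shell command python3 -m crank 'ROWS' [FORCE]. ROWS is JSON, a list of rows, each an object of numbers: "dx", "dy", "dz": the shift along the tool's x, y, z in mm; "wx", "wy", "wz": the turn, a rotation vector about the tool's x, y, z in degrees; "hand": the opening in per cent of the stroke, from 0 (shut) to 100 (fully open). A call has 1 to 10 rows; each row shifts and turns the commanded pose from where the row before left it, along the tool's axes as they then stand; what a row does not reach is not made up. A row lasts 1/8 s, in which the tool goes at most 62.5 mm and 10.7 degrees, less where a joint would pass 70% of its speed; a pose out of reach is approached as far as the arm can. A call is refused whole if a number of a shift passes 62.5 or a number of a turn 10.7, either way. A call with a gripper value outside its range is refused whole. The fingers move at their own pace and stop on an object; FORCE is the grip in N (left out, the last holds). Time passes only in rows, so rows that do not move let the fingers close. It gives the time, the measured TCP pose, the force and the opening at its end, in the units of the state.
- get_state(): the state, without advancing time (a new reading comes with each control period).
- optics.capture(name): name is "scene" or "top" or "wrist"; returns the picture (480x640x3 uint8, blue, green, red); there is no depth.
- optics.calibration(name): a dict with "intrinsics" (3x3 intrinsics, pixels), "k1" (the pictures are not rectified: a ray, as slopes to the right and down, at radius r is drawn at 1 + k1 r^2 times it, then the intrinsics apply), "R" (3x3) and "t" (3): a world point X has camera coordinates R X + t; the wrist camera has in their place "T_tool_cam" (4x4, takes a point from camera to tool coordinates, whose origin is the TCP and whose axes are the tool frame's). Camera axes: x right, y down, z forward; pixel columns grow to the right and rows downward; lengths in m; the calibration is good to about 2 mm. A picture is of the moment at which its call begins: read the wrist's pose just before it. calibration takes no time and is no camera call.
- order.close_job(): hands the job in, once; it reports no verdict.
Trained networks look in the newest picture that a camera, given by its name, has taken for a name from the list of things; names that differ only in an ending like _2 or _b are one class to them, and where a whole thing is asked for, a point or a joint stands for the part that bears it (a point fixed in the world has none). Each returns a list of dicts, best first, with "conf" (0 to 1); they miss things now and then, are a little off and sometimes report something else, mostly with a low value. They report only what shows in the picture. A call takes as long as a camera call. They do not tell look-alikes from the thing itself.
- finder.masks_of(thing, camera): "mask" (480x640 bool, what is visible of it) and "rect" ([centre column, centre row, width, height] in pixels, round what is visible of it).
- finder.place_of(thing, camera): "centre" ([column, row] in pixels: a listed point, or the origin of a listed thing).
The state is a dict: "time_s": time; "joints": joint angles; "qd": joint speeds; "joint_torque": joint torques, N m; "tcp_pos": TCP position; "eef_rot": TCP orientation; "contact_force": force on the tool from outside, world axes, zero at the start; "moment": the same for the moment, N m; "gripper_width": finger opening in m.
Only numpy, scipy, OpenCV 4.12 (cv2) and the standard library are available. Lean on these libraries where they do the work, as an engineer would, in place of code of your own. Each camera call takes 0.05 s, during which the arm holds its last target.

## Working session

There is one attempt and no reset: what is moved stays moved. The work goes in short steps, Python scripts to look and compute and a shell command to move; the robot and the scene stay as the last step left them, time stands still between calls to the robot, and variables do not carry over. Pictures are saved under pics/ and viewed, and the job is handed in when it is done.

```bash
ls; mkdir -p pics
python3 - <<'E'
from plant import get_state, optics, order, finder
import cv2,json
s=get_state();print(s)
for n in ("scene","top","wrist"):
    im=optics.capture(n);cv2.imwrite(f"pics/{n}0.png",im)
    print(n,optics.calibration(n))
E
```

```text
pics
{'time_s': 0.0, 'joints': array([ 8.64101615e+01,  2.05897592e+01,  6.34536753e-01, -2.27977664e-02,
       -7.01350644e+01, -1.65074549e+01]), 'qd': array([-0.03043117,  0.00619447, -0.01371531,  0.016932  , -0.02812787,
        0.08945322]), 'joint_torque': array([ 9.57072116e-04, -5.82713234e+01,  2.93070441e+01,  6.99766651e+00,
        7.16846334e-03, -1.57981781e-04]), 'tcp_pos': array([0.23177529, 0.63344145, 0.22563897]), 'eef_rot': array([-1.79994891e+02, -9.26557833e-02, -1.10105061e+02]), 'contact_force': array([-0.53179886, -0.86022133, -0.57076753]), 'moment': array([-0.04225328, -0.00664679,  0.0239876 ]), 'gripper_width': 0.08739607675764059}
scene {'intrinsics': array([[608.09474856,   0.        , 325.07141656],
       [  0.        , 608.09474856, 245.50006172],
       [  0.        ,   0.        ,   1.        ]]), 'k1': -0.18605817805325078, 'R': array([[ 0.73633816, -0.67660512,  0.00341089],
       [-0.46289494, -0.50742488, -0.7268069 ],
       [ 0.49349204,  0.53359677, -0.68683339]]), 't': array([-0.33562809,  0.32257165,  1.20099212])}
top {'intrinsics': ar
[... 241 characters left out ...]
[-0.98800892,  0.02665364, -0.15207878],
       [ 0.15244976,  0.01247626, -0.98823247]]), 't': array([0.07044619, 0.51852056, 1.30184304])}
wrist {'intrinsics': array([[334.93607183,   0.        , 320.29022804],
       [  0.        , 334.93607183, 234.52839647],
       [  0.        ,   0.        ,   1.        ]]), 'k1': -0.04005622888565066, 'T_tool_cam': array([[ 9.99999646e-01,  7.92099758e-04,  2.84266407e-04,
         8.36643695e-04],
       [-8.40196547e-04,  9.58940334e-01,  2.83606647e-01,
        -7.62417120e-02],
       [-4.79497669e-05, -2.83606785e-01,  9.58940660e-01,
        -1.57489197e-01],
       [ 0.00000000e+00,  0.00000000e+00,  0.00000000e+00,
         1.00000000e+00]])}
```

View pics/top0.png

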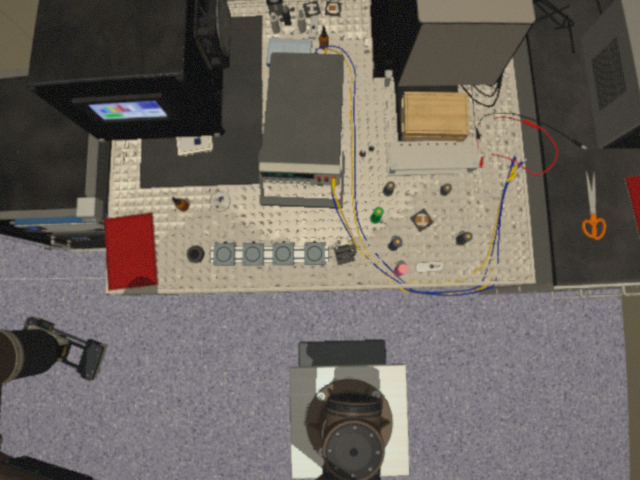

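View pics/scene0.png

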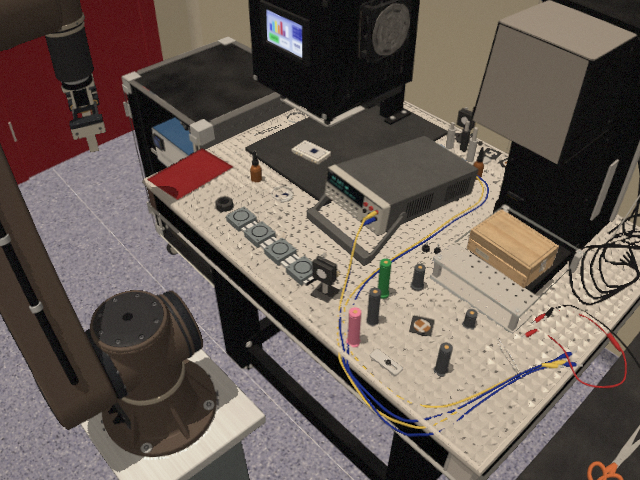

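View pics/wrist0.png

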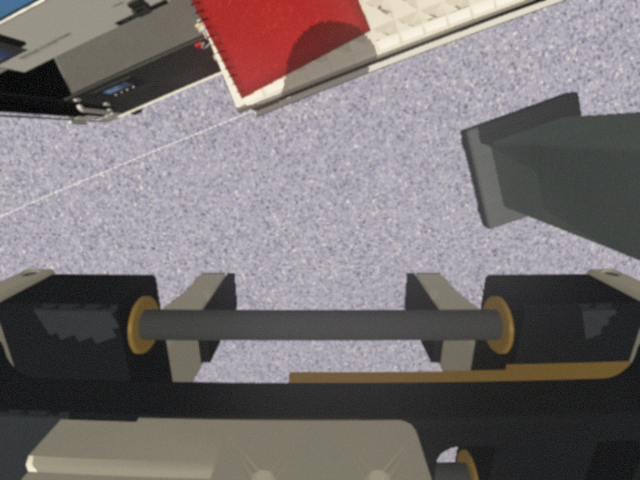

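```bash
cat > h.py <<'E'
import numpy as np, cv2
from plant import get_state, optics, order, finder
from scipy.spatial.transform import Rotation as Ro
def T_tool():
    s=get_state();T=np.eye(4);T[:3,:3]=Ro.from_euler('xyz',s['eef_rot'],degrees=True).as_matrix();T[:3,3]=s['tcp_pos'];return T
def cam(name,Tt=None):
    c=optics.calibration(name);K=np.array(c['intrinsics']);k=c['k1']
    if name=='wrist':
        T=(Tt if Tt is not None else T_tool())@np.array(c['T_tool_cam']);R=T[:3,:3].T;t=-R@T[:3,3]
    else: R=np.array(c['R']);t=np.array(c['t'])
    return K,k,R,t
def ray(c,px):
    K,k,R,t=c
    p=cv2.undistortPoints(np.array([[px]],float),K,np.array([k,0,0,0.]))[0,0]
    d=R.T@np.array([p[0],p[1],1]);return -R.T@t,d
def plane(c,px,z):
    o,d=ray(c,px);return o+d*(z-o[2])/d[2]
def tri(rs):
    A=0;b=0
    for o,d in rs:
        d=d/np.linalg.norm(d);P=np.eye(3)-np.outer(d,d);A=A+P;b=b+P@o
    x=np.linalg.solve(A,b);return x,[np.linalg.norm((np.eye(3)-np.outer(d,d)/(d@d))@(x-o)) for o,d in rs]
def proj(c,X):
    K,k,R,t=c
    r,_=cv2.Rodrigues(R);return cv2.projectPoints(np.array([X],float),r,t,K,np.array([k,0,0,0.]))[0][0,0]
E
python3 - <<'E'
from h import *
np.set_printoptions(precision=4,suppress=True)
Z={'post_45_center':.0225,'post_105_center':.0525,'mark_1':.026,'sensor_center':.013,'mirror_center':.053}
for n in ('top','scene'):
    optics.capture(n);c=cam(n)
    for th,z in Z.items():
        print(n,th)
        for r in finder.place_of(th,n): print('  ',round(r['conf'],2),np.round(r['centre'],1),plane(c,r['centre'],z))
E
```

```text
top post_45_center
   0.51 [446.9 188.3] [ 0.6337 -0.2956  0.0225]
   0.42 [284.7 251.8] [0.4664 0.1632 0.0225]
top post_105_center
   0.66 [399.8 272.1] [ 0.4003 -0.1466  0.0525]
   0.53 [393.6 244. ] [ 0.4764 -0.1333  0.0525]
   0.46 [377.5 215.9] [ 0.5544 -0.0931  0.0525]
top mark_1
   0.9 [315.9 252.4] [0.4622 0.0772 0.026 ]
   0.89 [250.1 252.7] [0.4659 0.2585 0.026 ]
   0.79 [283.3 250.4] [0.47   0.1667 0.026 ]
   0.74 [223.3 253.8] [0.4647 0.3332 0.026 ]
   0.17 [191.4 253.1] [0.4687 0.4231 0.026 ]
top sensor_center
   0.74 [193.8 255.1] [0.4644 0.4199 0.013 ]
top mirror_center
   0.76 [343.3 252.9] [0.4559 0.0029 0.053 ]
   0.15 [225.9 252.3] [0.4656 0.3202 0.053 ]
scene post_45_center
   0.71 [469.6 317.8] [ 0.6291 -0.2891  0.0225]
scene post_105_center
   0.75 [351.8 326.4] [ 0.4007 -0.1435  0.0525]
   0.7 [371.1 307.4] [ 0.4691 -0.134   0.0525]
   0.63 [382.1 279.5] [ 0.5477 -0.0922  0.0525]
scene mark_1
   0.84 [255.9 229.8] [0.4561 0.2613 0.026 ]
   0.82 [242.  214.1] [0.467  0.3351 0.026 ]
   0.77 [302.8 267.3] [0.4565 0.0795 0.026 ]
   0.7 [281.6 249.9] [0.4574 0.1599 0.026 ]
scene sensor_center
scene mirror_center
   0.73 [325.5 280.2] [ 0.4506 -0.0069  0.053 ]
```

Run:
```python
from h import *
np.set_printoptions(precision=4,suppress=True)
it=optics.capture('top');isc=optics.capture('scene')
for n,z in (('top',0),('scene',0)):
    c=cam(n)
    for th,z in (('post_65_center',.0325),('post_85_center',.0425)):
        print(n,th)
        for r in finder.place_of(th,n): print('  ',round(r['conf'],2),np.round(r['centre'],1),plane(c,r['centre'],z))
c=cam('top');cs=cam('scene')
# brass tops: zoom
cv2.imwrite('pics/topz.png',cv2.resize(it[160:290,180:480],None,fx=2.6,fy=2.6,interpolation=cv2.INTER_CUBIC))
cv2.imwrite('pics/scz.png',cv2.resize(isc[180:400,200:500],None,fx=2.6,fy=2.6,interpolation=cv2.INTER_CUBIC))
```

```text
top post_65_center
   0.65 [391.1 189.8] [ 0.6308 -0.1362  0.0325]
top post_85_center
   0.53 [463.  237.2] [ 0.491  -0.3262  0.0425]
scene post_65_center
   0.71 [419.  273.9] [ 0.64   -0.1267  0.0325]
scene post_85_center
   0.96 [444.9 357.3] [ 0.4905 -0.3279  0.0425]
   0.16 [242.6 217.4] [0.4497 0.307  0.0425]
```

View pics/topz.png

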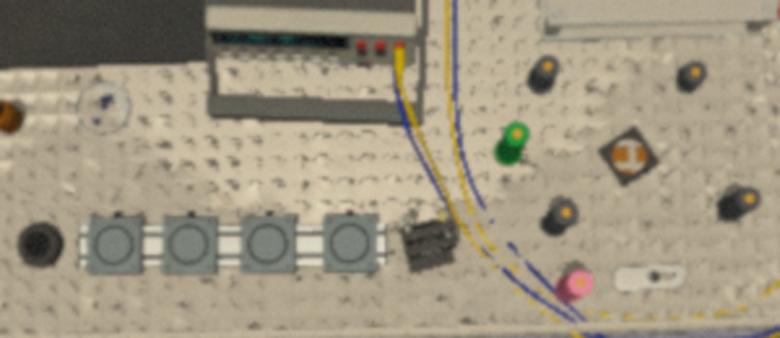

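View pics/scz.png

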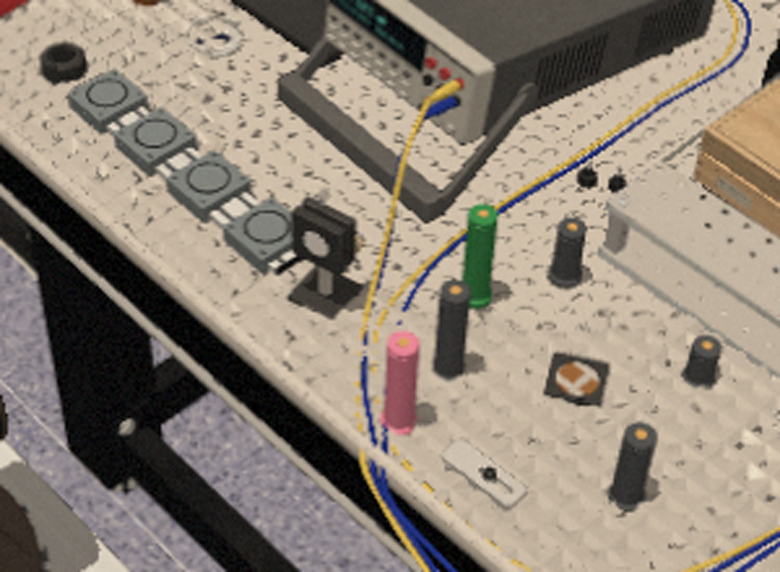

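```bash
python3 -m crank '[{"wz":10},{"wz":10},{"wz":10},{"wz":10},{"wz":10},{"wz":10},{"wz":10}]'; python3 -m crank '[{"dx":-29,"dy":-45,"dz":-4},{"dx":-29,"dy":-45,"dz":-4},{"dx":-29,"dy":-45,"dz":-4},{"dx":-29,"dy":-45,"dz":-4},{"dx":-29,"dy":-45,"dz":-4},{"dx":-29,"dy":-45,"dz":-4},{"dx":-29,"dy":-45,"dz":-4},{"dx":-29,"dy":-45,"dz":-4},{},{}]'
```

```text
validation failed for argument at $[0]...
validation failed for argument at $[0]...
```

```bash
python3 -m crank '[{"dx":0,"dy":0,"dz":0,"wx":0,"wy":0,"wz":10,"hand":100}]' ; python3 -m crank --help | head -30
```

```text
time_s: 1.18
tcp_pos: [0.2319, 0.6339, 0.2266]
eef_rot: [180.0, -0.0, -120.3]
contact_force: [0.4, -0.4, -0.8]
gripper_width: 0.0875invalid input: not JSON, or not a number
```

```bash
python3 -m crank '[{"dx":0,"dy":0,"dz":0,"wx":0,"wy":0,"wz":10,"hand":100},{"dx":0,"dy":0,"dz":0,"wx":0,"wy":0,"wz":10,"hand":100},{"dx":0,"dy":0,"dz":0,"wx":0,"wy":0,"wz":10,"hand":100},{"dx":0,"dy":0,"dz":0,"wx":0,"wy":0,"wz":10,"hand":100},{"dx":0,"dy":0,"dz":0,"wx":0,"wy":0,"wz":10,"hand":100},{"dx":0,"dy":0,"dz":0,"wx":0,"wy":0,"wz":10,"hand":100}]'; python3 -m crank '[{"dx":-29,"dy":-45,"dz":-4,"wx":0,"wy":0,"wz":0,"hand":100},{"dx":-29,"dy":-45,"dz":-4,"wx":0,"wy":0,"wz":0,"hand":100},{"dx":-29,"dy":-45,"dz":-4,"wx":0,"wy":0,"wz":0,"hand":100},{"dx":-29,"dy":-45,"dz":-4,"wx":0,"wy":0,"wz":0,"hand":100},{"dx":-29,"dy":-45,"dz":-4,"wx":0,"wy":0,"wz":0,"hand":100},{"dx":-29,"dy":-45,"dz":-4,"wx":0,"wy":0,"wz":0,"hand":100},{"dx":-29,"dy":-45,"dz":-4,"wx":0,"wy":0,"wz":0,"hand":100},{"dx":-29,"dy":-45,"dz":-4,"wx":0,"wy":0,"wz":0,"hand":100},{"dx":0,"dy":0,"dz":0,"wx":0,"wy":0,"wz":0,"hand":100},{"dx":0,"dy":0,"dz":0,"wx":0,"wy":0,"wz":0,"hand":100}]'
python3 - <<'E'
from h import *
np.set_printoptions(precision=4,suppress=True)
T=T_tool();print(T);im=optics.capture('wrist');cv2.imwrite('pics/w1.png',im);c=cam('wrist',T)
for th,z in (('mark_1',.026),('sensor_center',.013),('mirror_center',.053)):
    for r in finder.place_of(th,'wrist'): print(th,round(r['conf'],2),np.round(r['centre'],1),plane(c,r['centre'],z))
E
```

```text
time_s: 1.92
tcp_pos: [0.232, 0.6339, 0.2266]
eef_rot: [180.0, 0.0, 179.6]
contact_force: [-0.1, -0.3, 0.3]
gripper_width: 0.0873
time_s: 3.18
tcp_pos: [0.4635, 0.2733, 0.2587]
eef_rot: [180.0, 0.0, 179.8]
contact_force: [0.0, 0.1, 0.4]
gripper_width: 0.0873
[[-1.      0.0028  0.0001  0.4635]
 [ 0.0028  1.      0.0004  0.2733]
 [-0.0001  0.0004 -1.      0.2587]
 [ 0.      0.      0.      1.    ]]
mark_1 0.94 [320.7 185.7] [0.462  0.2519 0.026 ]
mark_1 0.88 [323.6 113.2] [0.4586 0.1718 0.026 ]
mark_1 0.67 [324.7  21.5] [0.4575 0.0809 0.026 ]
mark_1 0.65 [323.6 251.3] [0.4585 0.3328 0.026 ]
sensor_center 0.95 [318.6 307.7] [0.465  0.4175 0.013 ]
mirror_center 0.5 [321.7 111.8] [0.4609 0.1721 0.053 ]
```

View pics/w1.png

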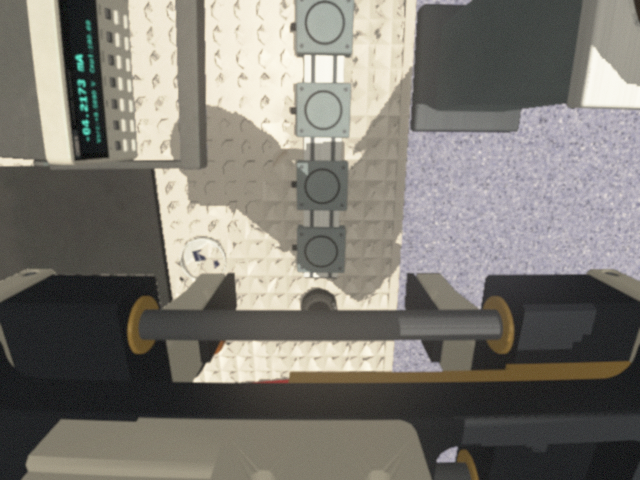

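Run:
```python
from h import *
np.set_printoptions(precision=4,suppress=True)
T=T_tool();im=cv2.imread('pics/w1.png');c=cam('wrist',T);print(T[:3,3])
cv2.imwrite('pics/w1z.png',cv2.resize(im[0:280,255:395],None,fx=2.1,fy=2.1,interpolation=cv2.INTER_CUBIC))
# rectify the carrier-top plane at 0.25 mm/px with cv2.remap, match ring template
g=cv2.cvtColor(im,cv2.COLOR_BGR2GRAY)
def pr(X): return proj(c,X)
for cy in (.333,.252,.168,.082):
    xs=np.linspace(.435,.49,221);ys=np.linspace(cy-.035,cy+.035,281)
    X,Y=np.meshgrid(xs,ys);K,k,R,t=c
    P=cv2.projectPoints(np.stack([X,Y,0*X+.026],-1).reshape(-1,3),cv2.Rodrigues(R)[0],t,K,np.array([k,0,0,0.]))[0].reshape(X.shape+(2,)).astype(np.float32)
    w=cv2.remap(g,P,None,cv2.INTER_CUBIC)
    best=[]
    for rr in (.0195,.0200,.0205,.021):
        tpl=np.full((181,181),200,np.uint8);cv2.circle(tpl,(90,90),int(rr/.00025),100,5,cv2.LINE_AA)
        tpl=cv2.GaussianBlur(tpl,(0,0),2.5)
        m=cv2.matchTemplate(w,tpl,cv2.TM_CCOEFF_NORMED);_,v,_,p=cv2.minMaxLoc(m)
        best.append((round(v,3),rr,round(xs[0]+(p[0]+90)*.00025,4),round(ys[0]+(p[1]+90)*.00025,4)))
    print(max(best))
```

```text
[0.4629 0.2743 0.2584]
(0.893, 0.0195, np.float64(0.4612), np.float64(0.3335))
(0.726, 0.0195, np.float64(0.46), np.float64(0.2532))
(0.934, 0.02, np.float64(0.459), np.float64(0.1693))
(0.739, 0.02, np.float64(0.4578), np.float64(0.0837))
```

View pics/w1z.png

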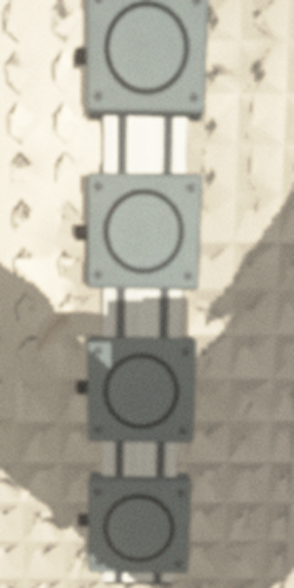

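```bash
cat > ring.py <<'E'
from h import *
def rings(im,T,guess):
    c=cam('wrist',T);g=cv2.cvtColor(im,cv2.COLOR_BGR2GRAY);K,k,R,t=c;out=[]
    for i,(cx,cy) in enumerate(guess):
        xs=np.linspace(cx-.029,cx+.029,233);ys=np.linspace(cy-.029,cy+.029,233)
        X,Y=np.meshgrid(xs,ys)
        P=cv2.projectPoints(np.stack([X,Y,0*X+.026],-1).reshape(-1,3),cv2.Rodrigues(R)[0],t,K,np.array([k,0,0,0.]))[0].reshape(X.shape+(2,)).astype(np.float32)
        if P[...,1].min()<0 or P[...,1].max()>272: continue
        w=cv2.remap(g,P,None,cv2.INTER_CUBIC).astype(np.float32)
        w=(w-cv2.GaussianBlur(w,(0,0),12)) ; w=np.clip(w/ (np.percentile(np.abs(w),90)+1e-6),-2,2)
        best=[]
        for rr in (.019,.0195,.0200,.0205,.021):
            tpl=np.full((193,193),0,np.float32);cv2.circle(tpl,(96,96),int(rr/.00025),-1.,5,cv2.LINE_AA)
            tpl=cv2.GaussianBlur(tpl,(0,0),2.5);tpl-=cv2.GaussianBlur(tpl,(0,0),12)
            m=cv2.matchTemplate(w,tpl,cv2.TM_CCOEFF_NORMED);_,v,_,p=cv2.minMaxLoc(m)
            x=np.array([xs[0]+(p[0]+96)*.00025,ys[0]+(p[1]+96)*.00025,.026])
            best.append((round(float(v),3),rr,x))
        b=max(best,key=lambda q:q[0]);out.append((i+1,b[0],b[1],b[2],proj(c,b[2])))
    return out
G=[(.461,.333),(.460,.252),(.459,.169),(.458,.083)]
E
python3 - <<'E'
from ring import *
T=T_tool()
for o in rings(cv2.imread('pics/w1.png'),T,G):print(o)
E
python3 -m crank '[{"dx":0,"dy":-45,"dz":0,"wx":0,"wy":0,"wz":0,"hand":100},{"dx":0,"dy":-45,"dz":0,"wx":0,"wy":0,"wz":0,"hand":100},{"dx":0,"dy":0,"dz":0,"wx":0,"wy":0,"wz":0,"hand":100},{"dx":0,"dy":0,"dz":0,"wx":0,"wy":0,"wz":0,"hand":100}]'
python3 - <<'E'
from ring import *
T=T_tool();im=optics.capture('wrist');cv2.imwrite('pics/w2.png',im);np.save('T2.npy',T);print(T[:3,3])
for o in rings(im,T,G):print(o)
E
python3 -m crank '[{"dx":0,"dy":-45,"dz":0,"wx":0,"wy":0,"wz":0,"hand":100},{"dx":0,"dy":-45,"dz":0,"wx":0,"wy":0,"wz":0,"hand":100},{"dx":0,"dy":0,"dz":0,"wx":0,"wy":0,"wz":0,"hand":100},{"dx":0,"dy":0,"dz":0,"wx":0,"wy":0,"wz":0,"hand":100}]'
python3 - <<'E'
from ring import *
T=T_tool();im=optics.capture('wrist');cv2.imwrite('pics/w3.png',im);np.save('T3.npy',T);print(T[:3,3])
for o in rings(im,T,G):print(o)
E
```

```text
(2, 0.78, 0.0195, array([0.46025, 0.25325, 0.026  ]), array([321.66492607, 186.08336199]))
(3, 0.898, 0.0195, array([0.459  , 0.16925, 0.026  ]), array([322.9258102 , 109.89129459]))
time_s: 3.88
tcp_pos: [0.4632, 0.1841, 0.2587]
eef_rot: [180.0, 0.0, 179.9]
contact_force: [0.4, 0.4, 0.4]
gripper_width: 0.0875
[0.46322616 0.18414137 0.25873014]
(3, 0.761, 0.0195, array([0.45925, 0.16825, 0.026  ]), array([322.90795635, 190.37559101]))
(4, 0.901, 0.0195, array([0.45775, 0.0815 , 0.026  ]), array([324.3978753 , 112.12494009]))
time_s: 4.42
tcp_pos: [0.4633, 0.0943, 0.2586]
eef_rot: [180.0, 0.0, 179.9]
contact_force: [-0.4, -0.4, -0.1]
gripper_width: 0.0876
[0.463326   0.09425772 0.25855467]
(4, 0.667, 0.02, array([0.45775, 0.0815 , 0.026  ]), array([324.21192573, 193.10845899]))
```

```bash
python3 -m crank '[{"dx":-17,"dy":-47,"dz":-14,"wx":0,"wy":0,"wz":0,"hand":100},{"dx":-17,"dy":-47,"dz":-14,"wx":0,"wy":0,"wz":0,"hand":100},{"dx":-17,"dy":-47,"dz":-14,"wx":0,"wy":0,"wz":0,"hand":100},{"dx":-17,"dy":-47,"dz":-14,"wx":0,"wy":0,"wz":0,"hand":100},{"dx":-17,"dy":-47,"dz":-14,"wx":0,"wy":0,"wz":0,"hand":100},{"dx":0,"dy":0,"dz":0,"wx":0,"wy":0,"wz":0,"hand":60},{"dx":0,"dy":0,"dz":0,"wx":0,"wy":0,"wz":0,"hand":60},{"dx":0,"dy":0,"dz":0,"wx":0,"wy":0,"wz":0,"hand":60}]'
python3 - <<'E'
from h import *
np.set_printoptions(precision=4,suppress=True)
T=T_tool();im=optics.capture('wrist');cv2.imwrite('pics/w4.png',im);np.save('T4.npy',T);print(T[:3,3])
c=cam('wrist',T)
for th,z in (('post_45_center',.0225),('post_65_center',.0325),('post_85_center',.0425),('post_105_center',.0525)):
    for r in finder.place_of(th,'wrist'): print(th,round(r['conf'],2),np.round(r['centre'],1),plane(c,r['centre'],z))
E
```

```text
time_s: 5.48
tcp_pos: [0.5476, -0.1404, 0.3282]
eef_rot: [180.0, -0.0, 180.0]
contact_force: [-0.1, 0.1, 0.1]
gripper_width: 0.0632
[ 0.5476 -0.1404  0.3282]
post_45_center 0.71 [252.8  78.6] [ 0.6327 -0.2889  0.0225]
post_65_center 0.81 [258.  200.8] [ 0.6317 -0.1322  0.0325]
post_85_center 0.68 [373.5  42.2] [ 0.4828 -0.3265  0.0425]
post_105_center 0.61 [431.1 188.6] [ 0.4019 -0.1522  0.0525]
post_105_center 0.58 [375.9 198.3] [ 0.4735 -0.1393  0.0525]
```

View pics/w4.png

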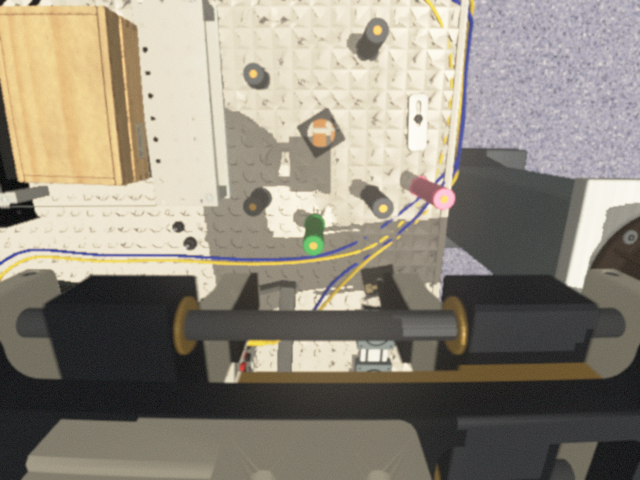

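Run:
```python
from h import *
np.set_printoptions(precision=4,suppress=True)
T=np.load('T4.npy');im=cv2.imread('pics/w4.png');c=cam('wrist',T)
hsv=cv2.cvtColor(im,cv2.COLOR_BGR2HSV)
for n,(u,v),z in (('45',(253,74),.045),('65',(253,207),.065),('85',(377,31),.085),('105',(382,208),.105),('pink',(443,198),.105),('green',(313,245),.105)):
    w=hsv[v-9:v+10,u-9:u+10];m=((w[...,0]>8)&(w[...,0]<32)&(w[...,1]>110)&(w[...,2]>50))
    ys,xs=np.nonzero(m);q=(xs.mean()+u-9,ys.mean()+v-9) if len(xs) else (u,v);print(n,len(xs),np.round(q,1),plane(c,q,z))
```

```text
45 46 [252.9  73.4] [ 0.6282 -0.2914  0.045 ]
65 29 [252.3 206.6] [ 0.6334 -0.1308  0.065 ]
85 64 [377.   29.9] [ 0.4858 -0.3282  0.085 ]
105 45 [382.7 207.9] [ 0.474  -0.1375  0.105 ]
pink 27 [443.6 198.9] [ 0.4038 -0.1482  0.105 ]
green 41 [313.  245.2] [ 0.5551 -0.0919  0.105 ]
```

Run:
```python
from h import *
s=get_state();print(s['joints'],s['gripper_width'],s['time_s'])
```

```text
[ 5.38695448e+00  7.33239048e+00 -3.69996928e+00  6.26264619e-04
 -7.89522316e+01 -5.42105535e+00] 0.05300544160964848 5.725
```

```bash
python3 -m crank '[{"dx":0,"dy":0,"dz":0,"wx":0,"wy":0,"wz":-10,"hand":55},{"dx":0,"dy":0,"dz":0,"wx":0,"wy":0,"wz":-10,"hand":55},{"dx":0,"dy":0,"dz":0,"wx":0,"wy":0,"wz":-10,"hand":55},{"dx":0,"dy":0,"dz":0,"wx":0,"wy":0,"wz":-10,"hand":55},{"dx":0,"dy":0,"dz":0,"wx":0,"wy":0,"wz":-10,"hand":55},{"dx":0,"dy":0,"dz":0,"wx":0,"wy":0,"wz":-10,"hand":55},{"dx":0,"dy":0,"dz":0,"wx":0,"wy":0,"wz":-10,"hand":55},{"dx":0,"dy":0,"dz":0,"wx":0,"wy":0,"wz":-10,"hand":55},{"dx":0,"dy":0,"dz":0,"wx":0,"wy":0,"wz":-10,"hand":55}]'
python3 -m crank '[{"dx":30,"dy":-16,"dz":42,"wx":0,"wy":0,"wz":0,"hand":55},{"dx":30,"dy":-16,"dz":42,"wx":0,"wy":0,"wz":0,"hand":55},{"dx":30,"dy":-16,"dz":42,"wx":0,"wy":0,"wz":0,"hand":55},{"dx":30,"dy":-16,"dz":42,"wx":0,"wy":0,"wz":0,"hand":55},{"dx":31,"dy":-17,"dz":40,"wx":0,"wy":0,"wz":0,"hand":55},{"dx":0,"dy":0,"dz":0,"wx":0,"wy":0,"wz":0,"hand":55},{"dx":0,"dy":0,"dz":0,"wx":0,"wy":0,"wz":0,"hand":55}]'
python3 - <<'E'
from h import *
im=optics.capture('wrist');cv2.imwrite('pics/w5.png',im)
E
```

```text
time_s: 6.85
tcp_pos: [0.5476, -0.1414, 0.3287]
eef_rot: [-180.0, 0.0, -89.7]
contact_force: [0.2, 0.6, 0.6]
gripper_width: 0.0483
time_s: 7.72
tcp_pos: [0.6286, -0.2928, 0.1209]
eef_rot: [-180.0, -0.0, -90.1]
contact_force: [-0.9, 0.0, 0.7]
gripper_width: 0.0485
```

View pics/w5.png

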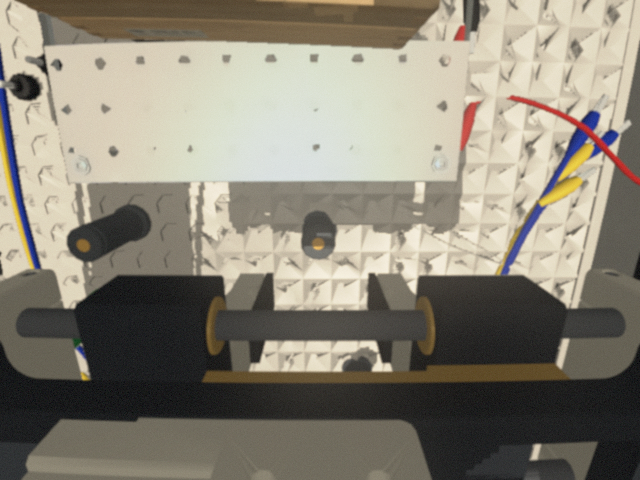

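Run:
```python
from h import *
T=T_tool();c=cam('wrist',T);print(T[:3,3],plane(c,(318.5,244),.045),plane(c,(85,246),.065))
```

```text
[ 0.62896745 -0.29249915  0.1218961 ] [ 0.62847999 -0.29196559  0.045     ] [ 0.6334208  -0.13123384  0.065     ]
```

```bash
python3 -m crank '[{"dx":0,"dy":0,"dz":40,"wx":0,"wy":0,"wz":0,"hand":55},{"dx":0,"dy":0,"dz":40,"wx":0,"wy":0,"wz":0,"hand":55},{"dx":0,"dy":0,"dz":25,"wx":0,"wy":0,"wz":0,"hand":55},{"dx":0,"dy":0,"dz":0,"wx":0,"wy":0,"wz":0,"hand":55},{"dx":0,"dy":0,"dz":0,"wx":0,"wy":0,"wz":0,"hand":10},{"dx":0,"dy":0,"dz":0,"wx":0,"wy":0,"wz":0,"hand":10},{"dx":0,"dy":0,"dz":0,"wx":0,"wy":0,"wz":0,"hand":10},{"dx":0,"dy":0,"dz":0,"wx":0,"wy":0,"wz":0,"hand":10}]' 25
```

```text
time_s: 8.78
tcp_pos: [0.6293, -0.2928, 0.0172]
eef_rot: [-179.9, -0.0, -90.1]
contact_force: [-0.4, 3.9, 6.2]
gripper_width: 0.0255
```

```bash
python3 -m crank '[{"dx":0,"dy":0,"dz":-20,"wx":0,"wy":0,"wz":0,"hand":10},{"dx":0,"dy":0,"dz":-50,"wx":0,"wy":0,"wz":0,"hand":10},{"dx":0,"dy":0,"dz":-50,"wx":0,"wy":0,"wz":0,"hand":10},{"dx":0,"dy":0,"dz":-50,"wx":0,"wy":0,"wz":0,"hand":10},{"dx":-30,"dy":8,"dz":0,"wx":0,"wy":0,"wz":0,"hand":10},{"dx":-52,"dy":14,"dz":0,"wx":0,"wy":0,"wz":0,"hand":10},{"dx":-52,"dy":14,"dz":0,"wx":0,"wy":0,"wz":0,"hand":10},{"dx":-52,"dy":14,"dz":0,"wx":0,"wy":0,"wz":0,"hand":10},{"dx":-52,"dy":14,"dz":0,"wx":0,"wy":0,"wz":0,"hand":10},{"dx":-52,"dy":14,"dz":0,"wx":0,"wy":0,"wz":0,"hand":10}]'
python3 -m crank '[{"dx":-52,"dy":14,"dz":0,"wx":0,"wy":0,"wz":0,"hand":10},{"dx":-52,"dy":14,"dz":0,"wx":0,"wy":0,"wz":0,"hand":10},{"dx":-52,"dy":14,"dz":0,"wx":0,"wy":0,"wz":0,"hand":10},{"dx":-52,"dy":14,"dz":0,"wx":0,"wy":0,"wz":0,"hand":10},{"dx":-52,"dy":14,"dz":0,"wx":0,"wy":0,"wz":0,"hand":10},{"dx":-52,"dy":14,"dz":0,"wx":0,"wy":0,"wz":0,"hand":10},{"dx":-24,"dy":6,"dz":0,"wx":0,"wy":0,"wz":0,"hand":10},{"dx":0,"dy":0,"dz":0,"wx":0,"wy":0,"wz":0,"hand":10},{"dx":0,"dy":0,"dz":0,"wx":0,"wy":0,"wz":0,"hand":10}]'
```

```text
time_s: 10.02
tcp_pos: [0.5502, -0.0013, 0.1868]
eef_rot: [-179.9, 0.0, -90.1]
contact_force: [1.4, 0.4, -1.1]
gripper_width: 0.0255
time_s: 11.15
tcp_pos: [0.4615, 0.3326, 0.1859]
eef_rot: [180.0, -0.0, -90.1]
contact_force: [-0.4, -0.3, -1.3]
gripper_width: 0.0253
```

Run:
```python
from h import *
T=T_tool();im=optics.capture('wrist');cv2.imwrite('pics/w6.png',im);np.save('T6.npy',T)
c=cam('wrist',T)
for m in ((.4612,.3335,.026),(.460,.2532,.026),(.459,.1688,.026)): print(proj(c,m))
```

```text
[318.65941086 217.15805414]
[400.91535314 218.30617081]
[485.96947508 219.32627697]
```

View pics/w6.png

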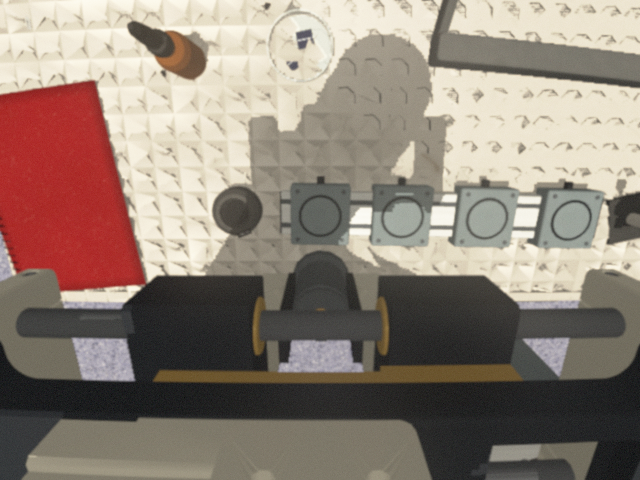

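Run:
```python
from ring import *
T=np.load('T6.npy');im=cv2.imread('pics/w6.png');print(T[:3,3])
for o in rings(im,T,G):print(o)
```

```text
[0.46146327 0.33264055 0.18585151]
(1, 0.878, 0.0195, array([0.4625, 0.3325, 0.026 ]), array([319.6846685, 215.8551649]))
(2, 0.805, 0.0195, array([0.461, 0.252, 0.026]), array([402.20749306, 217.30917511]))
(3, 0.901, 0.02, array([0.45975, 0.16825, 0.026  ]), array([486.62084893, 218.58621637]))
(4, 0.901, 0.02, array([0.45825, 0.0815 , 0.026  ]), array([571.04777481, 220.1701053 ]))
```

```bash
python3 -m crank '[{"dx":0,"dy":0,"dz":50,"wx":0,"wy":0,"wz":0,"hand":10},{"dx":0,"dy":0,"dz":50,"wx":0,"wy":0,"wz":0,"hand":10},{"dx":0,"dy":0,"dz":30,"wx":0,"wy":0,"wz":0,"hand":10},{"dx":0,"dy":0,"dz":6,"wx":0,"wy":0,"wz":0,"hand":10},{"dx":0,"dy":0,"dz":4,"wx":0,"wy":0,"wz":0,"hand":10},{"dx":0,"dy":0,"dz":0,"wx":0,"wy":0,"wz":0,"hand":10},{"dx":0,"dy":0,"dz":0,"wx":0,"wy":0,"wz":0,"hand":10}]'
```

```text
time_s: 12.08
tcp_pos: [0.462, 0.3341, 0.0468]
eef_rot: [-179.9, 0.1, -90.1]
contact_force: [-0.6, 0.0, -1.0]
gripper_width: 0.0254
```

```bash
python3 -m crank '[{"dx":0,"dy":0,"dz":2,"wx":0,"wy":0,"wz":0,"hand":10},{"dx":0,"dy":0,"dz":1.5,"wx":0,"wy":0,"wz":0,"hand":10},{"dx":0,"dy":0,"dz":0,"wx":0,"wy":0,"wz":0,"hand":10}]'
```

```text
time_s: 12.45
tcp_pos: [0.4616, 0.3338, 0.0431]
eef_rot: [-180.0, 0.0, -90.1]
contact_force: [-2.6, -1.5, 8.0]
gripper_width: 0.0254
```

Contact (8 N up). Release and retract.

```bash
python3 -m crank '[{"dx":0,"dy":0,"dz":0,"wx":0,"wy":0,"wz":0,"hand":55},{"dx":0,"dy":0,"dz":0,"wx":0,"wy":0,"wz":0,"hand":55},{"dx":0,"dy":0,"dz":0,"wx":0,"wy":0,"wz":0,"hand":55},{"dx":0,"dy":0,"dz":-40,"wx":0,"wy":0,"wz":0,"hand":55},{"dx":0,"dy":0,"dz":-50,"wx":0,"wy":0,"wz":0,"hand":55},{"dx":0,"dy":0,"dz":-50,"wx":0,"wy":0,"wz":0,"hand":55},{"dx":0,"dy":0,"dz":0,"wx":0,"wy":0,"wz":0,"hand":55}]'
python3 - <<'E'
from h import *
T=T_tool();im=optics.capture('wrist');cv2.imwrite('pics/w7.png',im);np.save('T7.npy',T)
c=cam('wrist',T)
print(T[:3,3],proj(c,(.462,.333,.071)))
E
```

```text
time_s: 13.32
tcp_pos: [0.4633, 0.3354, 0.1866]
eef_rot: [-179.7, 0.3, -90.1]
contact_force: [-0.4, -0.1, -1.6]
gripper_width: 0.0483
[0.46326367 0.3353627  0.18660066] [323.06311233 231.2607082 ]
```

View pics/w7.png

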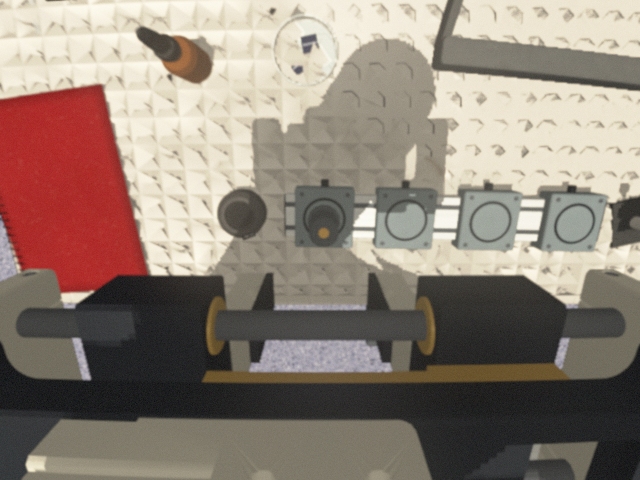

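```bash
python3 -m crank '[{"dx":30,"dy":-12,"dz":0,"wx":0,"wy":0,"wz":0,"hand":55},{"dx":52,"dy":-20,"dz":0,"wx":0,"wy":0,"wz":0,"hand":55},{"dx":52,"dy":-20,"dz":0,"wx":0,"wy":0,"wz":0,"hand":55},{"dx":52,"dy":-20,"dz":0,"wx":0,"wy":0,"wz":0,"hand":55},{"dx":52,"dy":-20,"dz":0,"wx":0,"wy":0,"wz":0,"hand":55},{"dx":52,"dy":-20,"dz":0,"wx":0,"wy":0,"wz":0,"hand":55},{"dx":52,"dy":-20,"dz":0,"wx":0,"wy":0,"wz":0,"hand":55},{"dx":52,"dy":-20,"dz":0,"wx":0,"wy":0,"wz":0,"hand":55},{"dx":52,"dy":-20,"dz":0,"wx":0,"wy":0,"wz":0,"hand":55},{"dx":18,"dy":0,"dz":0,"wx":0,"wy":0,"wz":0,"hand":55}]'
python3 -m crank '[{"dx":0,"dy":0,"dz":40,"wx":0,"wy":0,"wz":0,"hand":55},{"dx":0,"dy":0,"dz":10,"wx":0,"wy":0,"wz":0,"hand":55},{"dx":0,"dy":0,"dz":0,"wx":0,"wy":0,"wz":0,"hand":55},{"dx":0,"dy":0,"dz":0,"wx":0,"wy":0,"wz":0,"hand":55}]'
python3 - <<'E'
from h import *
T=T_tool();im=optics.capture('wrist');cv2.imwrite('pics/w8.png',im);np.save('T8.npy',T)
c=cam('wrist',T)
print(T[:3,3],proj(c,(.6334,-.131,.065)))
E
```

```text
time_s: 14.62
tcp_pos: [0.6325, -0.1337, 0.1796]
eef_rot: [179.8, -0.0, -90.3]
contact_force: [-1.6, 0.9, -1.1]
gripper_width: 0.0479
time_s: 15.12
tcp_pos: [0.6334, -0.1303, 0.1333]
eef_rot: [-179.9, -0.0, -90.0]
contact_force: [0.7, 1.3, 0.5]
gripper_width: 0.0482
[ 0.63344653 -0.13032338  0.13333763] [320.16952763 247.12515345]
```

View pics/w8.png

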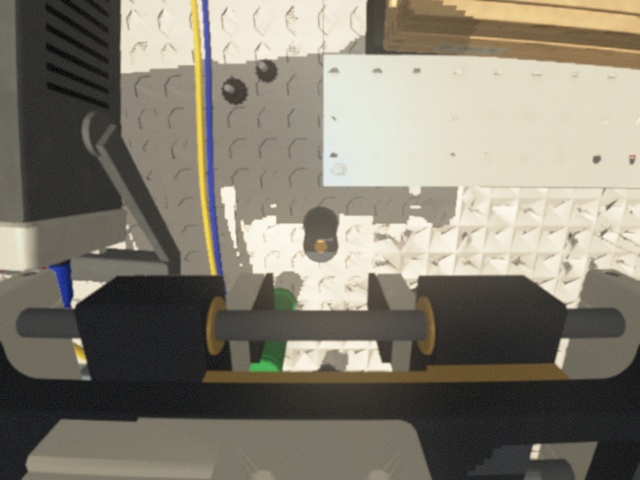

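```bash
python3 -m crank '[{"dx":0,"dy":0,"dz":40,"wx":0,"wy":0,"wz":0,"hand":55},{"dx":0,"dy":0,"dz":40,"wx":0,"wy":0,"wz":0,"hand":55},{"dx":0,"dy":0,"dz":19,"wx":0,"wy":0,"wz":0,"hand":55},{"dx":0,"dy":0,"dz":0,"wx":0,"wy":0,"wz":0,"hand":55},{"dx":0,"dy":0,"dz":0,"wx":0,"wy":0,"wz":0,"hand":10},{"dx":0,"dy":0,"dz":0,"wx":0,"wy":0,"wz":0,"hand":10},{"dx":0,"dy":0,"dz":0,"wx":0,"wy":0,"wz":0,"hand":10},{"dx":0,"dy":0,"dz":0,"wx":0,"wy":0,"wz":0,"hand":10}]' 25
```

```text
time_s: 16.18
tcp_pos: [0.6334, -0.1308, 0.0342]
eef_rot: [-179.9, -0.0, -90.1]
contact_force: [-0.0, 1.6, 6.3]
gripper_width: 0.0255
```

```bash
python3 -m crank '[{"dx":0,"dy":0,"dz":-20,"wx":0,"wy":0,"wz":0,"hand":10},{"dx":0,"dy":0,"dz":-50,"wx":0,"wy":0,"wz":0,"hand":10},{"dx":0,"dy":0,"dz":-50,"wx":0,"wy":0,"wz":0,"hand":10},{"dx":0,"dy":0,"dz":-40,"wx":0,"wy":0,"wz":0,"hand":10},{"dx":-30,"dy":13,"dz":0,"wx":0,"wy":0,"wz":0,"hand":10},{"dx":-48,"dy":22,"dz":0,"wx":0,"wy":0,"wz":0,"hand":10},{"dx":-48,"dy":22,"dz":0,"wx":0,"wy":0,"wz":0,"hand":10},{"dx":-48,"dy":22,"dz":0,"wx":0,"wy":0,"wz":0,"hand":10},{"dx":-48,"dy":22,"dz":0,"wx":0,"wy":0,"wz":0,"hand":10},{"dx":-48,"dy":22,"dz":0,"wx":0,"wy":0,"wz":0,"hand":10}]'
python3 -m crank '[{"dx":-48,"dy":22,"dz":0,"wx":0,"wy":0,"wz":0,"hand":10},{"dx":-48,"dy":22,"dz":0,"wx":0,"wy":0,"wz":0,"hand":10},{"dx":-17,"dy":6,"dz":0,"wx":0,"wy":0,"wz":0,"hand":10},{"dx":0,"dy":0,"dz":0,"wx":0,"wy":0,"wz":0,"hand":10},{"dx":0,"dy":0,"dz":0,"wx":0,"wy":0,"wz":0,"hand":10},{"dx":0,"dy":0,"dz":0,"wx":0,"wy":0,"wz":0,"hand":10}]'
```

```text
time_s: 17.42
tcp_pos: [0.5089, 0.1406, 0.1929]
eef_rot: [180.0, 0.0, -90.1]
contact_force: [1.0, 0.5, -1.3]
gripper_width: 0.0253
time_s: 18.18
tcp_pos: [0.4606, 0.2514, 0.193]
eef_rot: [180.0, -0.0, -90.2]
contact_force: [0.8, -0.3, -1.8]
gripper_width: 0.0255
```

```bash
python3 -m crank '[{"dx":-1,"dy":0,"dz":50,"wx":0,"wy":0,"wz":0,"hand":10},{"dx":0,"dy":0,"dz":45,"wx":0,"wy":0,"wz":0,"hand":10},{"dx":0,"dy":0,"dz":24,"wx":0,"wy":0,"wz":0,"hand":10},{"dx":0,"dy":0,"dz":6,"wx":0,"wy":0,"wz":0,"hand":10},{"dx":0,"dy":0,"dz":4,"wx":0,"wy":0,"wz":0,"hand":10},{"dx":0,"dy":0,"dz":0,"wx":0,"wy":0,"wz":0,"hand":10},{"dx":0,"dy":0,"dz":2,"wx":0,"wy":0,"wz":0,"hand":10},{"dx":0,"dy":0,"dz":1,"wx":0,"wy":0,"wz":0,"hand":10},{"dx":0,"dy":0,"dz":0,"wx":0,"wy":0,"wz":0,"hand":10}]'
```

```text
time_s: 19.3
tcp_pos: [0.4603, 0.2536, 0.0613]
eef_rot: [-180.0, 0.0, -90.1]
contact_force: [0.6, -0.2, -1.7]
gripper_width: 0.0257
```

```bash
python3 -m crank '[{"dx":0,"dy":0,"dz":1,"wx":0,"wy":0,"wz":0,"hand":10},{"dx":0,"dy":0,"dz":0.5,"wx":0,"wy":0,"wz":0,"hand":10},{"dx":0,"dy":0,"dz":0,"wx":0,"wy":0,"wz":0,"hand":10}]'
```

```text
time_s: 19.68
tcp_pos: [0.4605, 0.2537, 0.0602]
eef_rot: [-180.0, 0.0, -90.1]
contact_force: [-2.5, -0.3, 5.8]
gripper_width: 0.0254
```

```bash
python3 -m crank '[{"dx":0,"dy":0,"dz":0,"wx":0,"wy":0,"wz":0,"hand":55},{"dx":0,"dy":0,"dz":0,"wx":0,"wy":0,"wz":0,"hand":55},{"dx":0,"dy":0,"dz":0,"wx":0,"wy":0,"wz":0,"hand":55},{"dx":0,"dy":0,"dz":-40,"wx":0,"wy":0,"wz":0,"hand":55},{"dx":0,"dy":0,"dz":-50,"wx":0,"wy":0,"wz":0,"hand":55},{"dx":0,"dy":0,"dz":-45,"wx":0,"wy":0,"wz":0,"hand":55},{"dx":0,"dy":0,"dz":0,"wx":0,"wy":0,"wz":0,"hand":55},{"dx":0,"dy":0,"dz":0,"wx":0,"wy":0,"wz":0,"hand":55}]'
python3 - <<'E'
from h import *
T=T_tool();im=optics.capture('wrist');cv2.imwrite('pics/w9.png',im);np.save('T9.npy',T)
c=cam('wrist',T)
print(T[:3,3],proj(c,(.462,.333,.071)),proj(c,(.4605,.2525,.091)))
E
```

```text
time_s: 20.68
tcp_pos: [0.46, 0.2533, 0.1942]
eef_rot: [180.0, 0.0, -90.1]
contact_force: [-0.5, 1.3, -1.1]
gripper_width: 0.0482
[0.45996051 0.25328152 0.19419354] [227.78278711 224.54467072] [320.39155905 232.51598212]
```

View pics/w9.png

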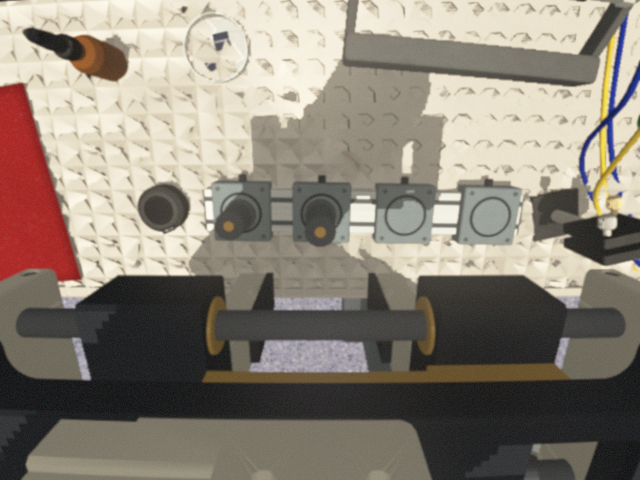

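```bash
python3 -m crank '[{"dx":30,"dy":0,"dz":0,"wx":0,"wy":0,"wz":0,"hand":55},{"dx":55,"dy":-2.5,"dz":0,"wx":0,"wy":0,"wz":0,"hand":55},{"dx":55,"dy":-2.5,"dz":0,"wx":0,"wy":0,"wz":0,"hand":55},{"dx":55,"dy":-2.5,"dz":0,"wx":0,"wy":0,"wz":0,"hand":55},{"dx":55,"dy":-2.5,"dz":0,"wx":0,"wy":0,"wz":0,"hand":55},{"dx":55,"dy":-2.5,"dz":0,"wx":0,"wy":0,"wz":0,"hand":55},{"dx":55,"dy":-2.5,"dz":0,"wx":0,"wy":0,"wz":0,"hand":55},{"dx":55,"dy":-2.5,"dz":0,"wx":0,"wy":0,"wz":0,"hand":55},{"dx":55,"dy":-2.5,"dz":0,"wx":0,"wy":0,"wz":0,"hand":55},{"dx":55,"dy":-2.5,"dz":0,"wx":0,"wy":0,"wz":0,"hand":55}]'
python3 -m crank '[{"dx":45,"dy":-2,"dz":0,"wx":0,"wy":0,"wz":0,"hand":55},{"dx":11,"dy":0,"dz":30,"wx":0,"wy":0,"wz":0,"hand":55},{"dx":0,"dy":0,"dz":0,"wx":0,"wy":0,"wz":0,"hand":55},{"dx":0,"dy":0,"dz":0,"wx":0,"wy":0,"wz":0,"hand":55},{"dx":0,"dy":0,"dz":0,"wx":0,"wy":0,"wz":0,"hand":55}]'
python3 - <<'E'
from h import *
T=T_tool();im=optics.capture('wrist');cv2.imwrite('pics/w10.png',im);np.save('T10.npy',T)
c=cam('wrist',T)
print(T[:3,3],proj(c,(.4858,-.3282,.085)),proj(c,(.474,-.1375,.105)))
E
```

```text
time_s: 21.98
tcp_pos: [0.4812, -0.2733, 0.1931]
eef_rot: [179.9, 0.0, -90.1]
contact_force: [1.0, -0.5, 0.9]
gripper_width: 0.0483
time_s: 22.6
tcp_pos: [0.4845, -0.3271, 0.1655]
eef_rot: [-179.9, -0.0, -90.0]
contact_force: [-0.2, 0.4, -0.5]
gripper_width: 0.048
[ 0.48446753 -0.32705311  0.16552871] [320.78390219 240.1199099 ] [ 54.71092212 263.90976633]
```

View pics/w10.png

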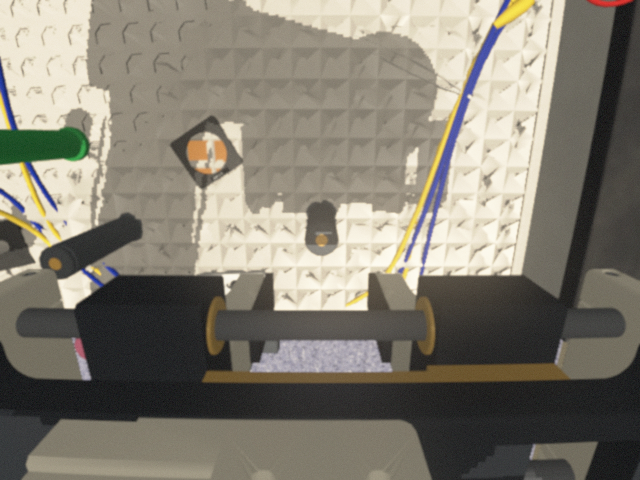

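```bash
python3 -m crank '[{"dx":1,"dy":-1,"dz":50,"wx":0,"wy":0,"wz":0,"hand":55},{"dx":0,"dy":0,"dz":45,"wx":0,"wy":0,"wz":0,"hand":55},{"dx":0,"dy":0,"dz":25,"wx":0,"wy":0,"wz":0,"hand":55},{"dx":0,"dy":0,"dz":0,"wx":0,"wy":0,"wz":0,"hand":55},{"dx":0,"dy":0,"dz":0,"wx":0,"wy":0,"wz":0,"hand":10},{"dx":0,"dy":0,"dz":0,"wx":0,"wy":0,"wz":0,"hand":10},{"dx":0,"dy":0,"dz":0,"wx":0,"wy":0,"wz":0,"hand":10},{"dx":0,"dy":0,"dz":0,"wx":0,"wy":0,"wz":0,"hand":10}]' 25
```

```text
time_s: 23.65
tcp_pos: [0.4856, -0.3288, 0.0458]
eef_rot: [-179.9, -0.0, -90.1]
contact_force: [0.1, 2.5, 6.6]
gripper_width: 0.0257
```

```bash
python3 -m crank '[{"dx":0,"dy":0,"dz":-20,"wx":0,"wy":0,"wz":0,"hand":10},{"dx":0,"dy":0,"dz":-50,"wx":0,"wy":0,"wz":0,"hand":10},{"dx":0,"dy":0,"dz":-50,"wx":0,"wy":0,"wz":0,"hand":10},{"dx":0,"dy":0,"dz":-40,"wx":0,"wy":0,"wz":0,"hand":10},{"dx":-30,"dy":1,"dz":0,"wx":0,"wy":0,"wz":0,"hand":10},{"dx":-54,"dy":3,"dz":0,"wx":0,"wy":0,"wz":0,"hand":10},{"dx":-54,"dy":3,"dz":0,"wx":0,"wy":0,"wz":0,"hand":10},{"dx":-54,"dy":3,"dz":0,"wx":0,"wy":0,"wz":0,"hand":10},{"dx":-54,"dy":3,"dz":0,"wx":0,"wy":0,"wz":0,"hand":10},{"dx":-54,"dy":3,"dz":0,"wx":0,"wy":0,"wz":0,"hand":10}]'
python3 -m crank '[{"dx":-54,"dy":3,"dz":0,"wx":0,"wy":0,"wz":0,"hand":10},{"dx":-54,"dy":3,"dz":0,"wx":0,"wy":0,"wz":0,"hand":10},{"dx":-54,"dy":3,"dz":0,"wx":0,"wy":0,"wz":0,"hand":10},{"dx":-35,"dy":1,"dz":0,"wx":0,"wy":0,"wz":0,"hand":10},{"dx":0,"dy":0,"dz":0,"wx":0,"wy":0,"wz":0,"hand":10},{"dx":0,"dy":0,"dz":0,"wx":0,"wy":0,"wz":0,"hand":10},{"dx":0,"dy":0,"dz":0,"wx":0,"wy":0,"wz":0,"hand":10}]'
```

```text
time_s: 24.9
tcp_pos: [0.4685, -0.027, 0.2045]
eef_rot: [180.0, 0.0, -90.1]
contact_force: [1.8, -0.8, -2.0]
gripper_width: 0.0256
time_s: 25.78
tcp_pos: [0.4595, 0.1676, 0.2045]
eef_rot: [180.0, -0.0, -90.2]
contact_force: [-0.1, 0.4, -2.2]
gripper_width: 0.0256
```

Down from 0.2045 to 0.0718 (133 mm).

```bash
python3 -m crank '[{"dx":-0.5,"dy":0,"dz":50,"wx":0,"wy":0,"wz":0,"hand":10},{"dx":0,"dy":0,"dz":45,"wx":0,"wy":0,"wz":0,"hand":10},{"dx":0,"dy":0,"dz":24,"wx":0,"wy":0,"wz":0,"hand":10},{"dx":0,"dy":0,"dz":6,"wx":0,"wy":0,"wz":0,"hand":10},{"dx":0,"dy":0,"dz":4,"wx":0,"wy":0,"wz":0,"hand":10},{"dx":0,"dy":0,"dz":0,"wx":0,"wy":0,"wz":0,"hand":10},{"dx":0,"dy":0,"dz":2,"wx":0,"wy":0,"wz":0,"hand":10},{"dx":0,"dy":0,"dz":1,"wx":0,"wy":0,"wz":0,"hand":10},{"dx":0,"dy":0,"dz":0,"wx":0,"wy":0,"wz":0,"hand":10}]'
```

```text
time_s: 26.9
tcp_pos: [0.4597, 0.1691, 0.0727]
eef_rot: [-180.0, 0.0, -90.1]
contact_force: [-0.2, -0.4, -2.4]
gripper_width: 0.0257
```

```bash
python3 -m crank '[{"dx":0,"dy":0,"dz":1,"wx":0,"wy":0,"wz":0,"hand":10},{"dx":0,"dy":0,"dz":0.5,"wx":0,"wy":0,"wz":0,"hand":10},{"dx":0,"dy":0,"dz":0,"wx":0,"wy":0,"wz":0,"hand":10}]'
```

```text
time_s: 27.28
tcp_pos: [0.46, 0.1692, 0.0718]
eef_rot: [-180.0, 0.0, -90.1]
contact_force: [-1.3, -0.5, 6.3]
gripper_width: 0.0258
```

```bash
python3 -m crank '[{"dx":0,"dy":0,"dz":0,"wx":0,"wy":0,"wz":0,"hand":55},{"dx":0,"dy":0,"dz":0,"wx":0,"wy":0,"wz":0,"hand":55},{"dx":0,"dy":0,"dz":0,"wx":0,"wy":0,"wz":0,"hand":55},{"dx":0,"dy":0,"dz":-40,"wx":0,"wy":0,"wz":0,"hand":55},{"dx":0,"dy":0,"dz":-50,"wx":0,"wy":0,"wz":0,"hand":55},{"dx":0,"dy":0,"dz":-40,"wx":0,"wy":0,"wz":0,"hand":55},{"dx":0,"dy":0,"dz":0,"wx":0,"wy":0,"wz":0,"hand":55},{"dx":0,"dy":0,"dz":0,"wx":0,"wy":0,"wz":0,"hand":55}]'
python3 - <<'E'
from h import *
T=T_tool();im=optics.capture('wrist');cv2.imwrite('pics/w11.png',im);np.save('T11.npy',T)
c=cam('wrist',T)
print(T[:3,3],proj(c,(.462,.333,.071)),proj(c,(.4605,.2525,.091)),proj(c,(.4595,.1685,.111)))
E
```

```text
time_s: 28.28
tcp_pos: [0.4593, 0.1688, 0.2006]
eef_rot: [180.0, 0.0, -90.1]
contact_force: [-0.1, 0.1, -0.8]
gripper_width: 0.048
[0.45926013 0.16878682 0.20055391] [136.12015611 222.13544733] [218.71131413 229.65757686] [319.722416   237.79284252]
```

View pics/w11.png

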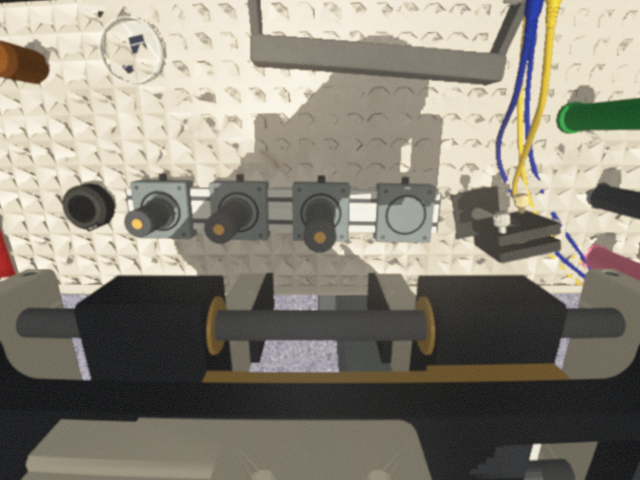

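```bash
python3 -m crank '[{"dx":30,"dy":-2,"dz":0,"wx":0,"wy":0,"wz":0,"hand":55},{"dx":50,"dy":-2,"dz":0,"wx":0,"wy":0,"wz":0,"hand":55},{"dx":50,"dy":-2,"dz":0,"wx":0,"wy":0,"wz":0,"hand":55},{"dx":50,"dy":-2,"dz":0,"wx":0,"wy":0,"wz":0,"hand":55},{"dx":50,"dy":-2,"dz":0,"wx":0,"wy":0,"wz":0,"hand":55},{"dx":50,"dy":-2,"dz":0,"wx":0,"wy":0,"wz":0,"hand":55},{"dx":26,"dy":-2,"dz":0,"wx":0,"wy":0,"wz":0,"hand":55},{"dx":0,"dy":0,"dz":0,"wx":0,"wy":0,"wz":0,"hand":55},{"dx":0,"dy":0,"dz":0,"wx":0,"wy":0,"wz":0,"hand":55},{"dx":0,"dy":0,"dz":0,"wx":0,"wy":0,"wz":0,"hand":55}]'
python3 - <<'E'
from h import *
T=T_tool();im=optics.capture('wrist');cv2.imwrite('pics/w12.png',im);np.save('T12.npy',T)
c=cam('wrist',T)
print(T[:3,3],proj(c,(.474,-.1375,.105)))
E
```

```text
time_s: 29.58
tcp_pos: [0.473, -0.1363, 0.2007]
eef_rot: [180.0, -0.0, -90.0]
contact_force: [-0.1, -0.5, -1.3]
gripper_width: 0.0479
[ 0.47299122 -0.13634965  0.20069729] [320.82918483 234.55430808]
```

View pics/w12.png

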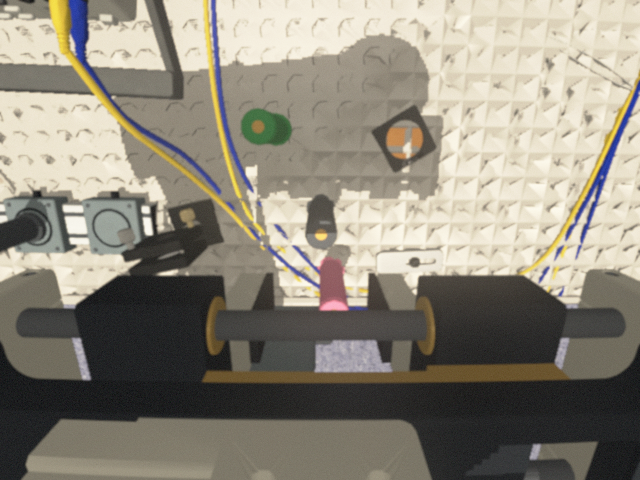

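```bash
python3 -m crank '[{"dx":1,"dy":-1,"dz":50,"wx":0,"wy":0,"wz":0,"hand":55},{"dx":0,"dy":0,"dz":50,"wx":0,"wy":0,"wz":0,"hand":55},{"dx":0,"dy":0,"dz":36,"wx":0,"wy":0,"wz":0,"hand":55},{"dx":0,"dy":0,"dz":0,"wx":0,"wy":0,"wz":0,"hand":55},{"dx":0,"dy":0,"dz":0,"wx":0,"wy":0,"wz":0,"hand":10},{"dx":0,"dy":0,"dz":0,"wx":0,"wy":0,"wz":0,"hand":10},{"dx":0,"dy":0,"dz":0,"wx":0,"wy":0,"wz":0,"hand":10},{"dx":0,"dy":0,"dz":0,"wx":0,"wy":0,"wz":0,"hand":10}]' 25
```

```text
time_s: 30.62
tcp_pos: [0.4752, -0.138, 0.0664]
eef_rot: [-179.8, 0.0, -90.1]
contact_force: [-0.7, 1.1, 8.0]
gripper_width: 0.0257
```

```bash
python3 -m crank '[{"dx":0,"dy":0,"dz":-20,"wx":0,"wy":0,"wz":0,"hand":10},{"dx":0,"dy":0,"dz":-50,"wx":0,"wy":0,"wz":0,"hand":10},{"dx":0,"dy":0,"dz":-50,"wx":0,"wy":0,"wz":0,"hand":10},{"dx":0,"dy":0,"dz":-40,"wx":0,"wy":0,"wz":0,"hand":10},{"dx":-30,"dy":2,"dz":0,"wx":0,"wy":0,"wz":0,"hand":10},{"dx":-50,"dy":4,"dz":0,"wx":0,"wy":0,"wz":0,"hand":10},{"dx":-50,"dy":4,"dz":0,"wx":0,"wy":0,"wz":0,"hand":10},{"dx":-50,"dy":4,"dz":0,"wx":0,"wy":0,"wz":0,"hand":10},{"dx":-39,"dy":2,"dz":0,"wx":0,"wy":0,"wz":0,"hand":10},{"dx":0,"dy":0,"dz":0,"wx":0,"wy":0,"wz":0,"hand":10}]'
python3 -m crank '[{"dx":0,"dy":0,"dz":0,"wx":0,"wy":0,"wz":0,"hand":10},{"dx":0,"dy":0,"dz":0,"wx":0,"wy":0,"wz":0,"hand":10}]'
```

```text
time_s: 31.88
tcp_pos: [0.458, 0.083, 0.225]
eef_rot: [180.0, 0.0, -89.9]
contact_force: [0.2, -0.1, -3.2]
gripper_width: 0.0257
time_s: 32.12
tcp_pos: [0.4583, 0.0801, 0.2249]
eef_rot: [180.0, -0.0, -90.2]
contact_force: [-0.1, 0.6, -2.1]
gripper_width: 0.0256
```

```bash
python3 -m crank '[{"dx":-0.5,"dy":0,"dz":50,"wx":0,"wy":0,"wz":0,"hand":10},{"dx":0,"dy":0,"dz":45,"wx":0,"wy":0,"wz":0,"hand":10},{"dx":0,"dy":0,"dz":24,"wx":0,"wy":0,"wz":0,"hand":10},{"dx":0,"dy":0,"dz":6,"wx":0,"wy":0,"wz":0,"hand":10},{"dx":0,"dy":0,"dz":4,"wx":0,"wy":0,"wz":0,"hand":10},{"dx":0,"dy":0,"dz":0,"wx":0,"wy":0,"wz":0,"hand":10},{"dx":0,"dy":0,"dz":2,"wx":0,"wy":0,"wz":0,"hand":10},{"dx":0,"dy":0,"dz":1,"wx":0,"wy":0,"wz":0,"hand":10},{"dx":0,"dy":0,"dz":0,"wx":0,"wy":0,"wz":0,"hand":10}]'
```

```text
time_s: 33.25
tcp_pos: [0.4585, 0.0815, 0.0932]
eef_rot: [-180.0, 0.0, -90.1]
contact_force: [0.1, 0.1, -3.3]
gripper_width: 0.0256
```

```bash
python3 -m crank '[{"dx":0,"dy":0,"dz":1,"wx":0,"wy":0,"wz":0,"hand":10},{"dx":0,"dy":0,"dz":0.5,"wx":0,"wy":0,"wz":0,"hand":10},{"dx":0,"dy":0,"dz":0,"wx":0,"wy":0,"wz":0,"hand":10}]'
```

```text
time_s: 33.62
tcp_pos: [0.4589, 0.0817, 0.0924]
eef_rot: [-179.9, 0.0, -90.1]
contact_force: [-2.2, -1.0, 6.6]
gripper_width: 0.0254
```

Run:
```python
from h import *
c=cam('wrist',np.load('T11.npy'))
for p in ((474,242),(500,258),(478,214),(453,192)): print(p,plane(c,p,.106),plane(c,p,0.05))
```

```text
(474, 242) [0.45432426 0.0456361  0.106     ] [0.43633248 0.0184905  0.05      ]
(500, 258) [0.44065848 0.02235239 0.106     ] [ 0.4196299  -0.00996728  0.05      ]
(478, 214) [0.4771766  0.04543313 0.106     ] [0.46426305 0.01824243 0.05      ]
(453, 192) [0.49431351 0.06700875 0.106     ] [0.4852081  0.04461256 0.05      ]
```

Run:
```python
from h import *
im=cv2.imread('pics/w11.png');cv2.imwrite('pics/w11m.png',cv2.resize(im[170:290,420:600],None,fx=4.3,fy=4.3,interpolation=cv2.INTER_CUBIC))
i2=optics.capture('scene');cv2.imwrite('pics/s2.png',cv2.resize(i2[170:340,200:400],None,fx=3.5,fy=3.5,interpolation=cv2.INTER_CUBIC))
```

```text
(no output)
```

View pics/w11m.png

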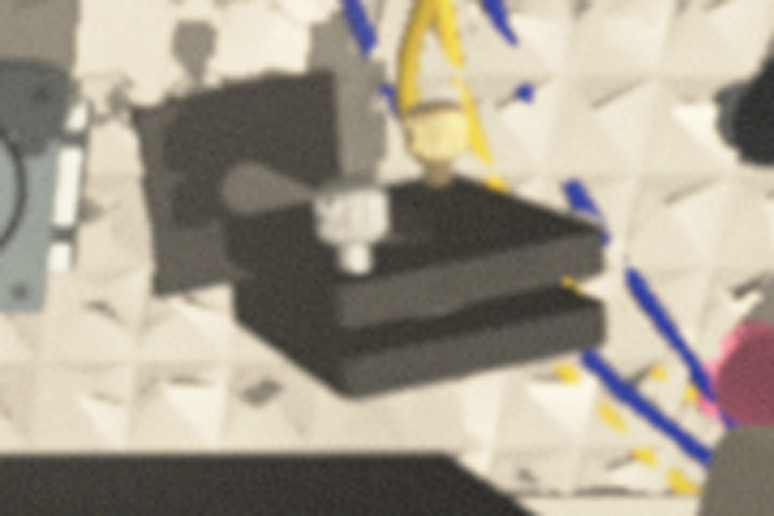

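View pics/s2.png

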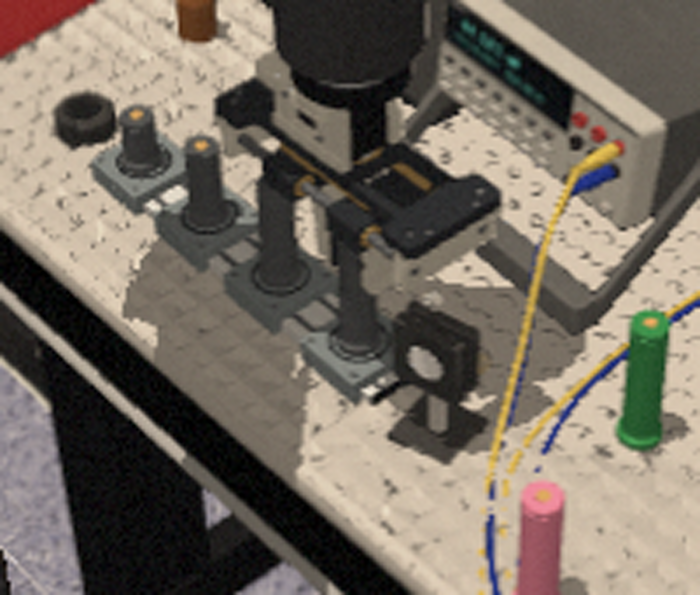

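```bash
python3 -m crank '[{"dx":0,"dy":0,"dz":0,"wx":0,"wy":0,"wz":0,"hand":48},{"dx":0,"dy":0,"dz":0,"wx":0,"wy":0,"wz":0,"hand":48},{"dx":0,"dy":0,"dz":0,"wx":0,"wy":0,"wz":0,"hand":48},{"dx":0,"dy":0,"dz":-40,"wx":0,"wy":0,"wz":0,"hand":48},{"dx":0,"dy":0,"dz":-50,"wx":0,"wy":0,"wz":0,"hand":48},{"dx":0,"dy":0,"dz":-50,"wx":0,"wy":0,"wz":0,"hand":48},{"dx":0,"dy":0,"dz":0,"wx":0,"wy":0,"wz":0,"hand":48},{"dx":0,"dy":0,"dz":0,"wx":0,"wy":0,"wz":0,"hand":48}]'
python3 - <<'E'
from h import *
T=T_tool();im=optics.capture('wrist');cv2.imwrite('pics/w13.png',im);np.save('T13.npy',T)
c=cam('wrist',T)
print(T[:3,3],[proj(c,p) for p in ((.462,.333,.071),(.4605,.2525,.091),(.4595,.1685,.111),(.458,.0815,.131))])
i2=optics.capture('scene');cv2.imwrite('pics/s3.png',i2)
i2=optics.capture('top');cv2.imwrite('pics/t3.png',cv2.resize(i2[160:290,180:480],None,fx=2.6,fy=2.6,interpolation=cv2.INTER_CUBIC))
for n in ('top','scene'):
    c=cam(n)
    for th,z in (('post_45_center',.0485),('post_65_center',.0585),('post_85_center',.0685),('post_105_center',.0785),('sensor_center',.013),('mirror_center',.053)):
        for r in finder.place_of(th,n): print(n,th,round(r['conf'],2),np.round(plane(c,r['centre'],z),4))
E
```

```text
time_s: 34.67
tcp_pos: [0.4581, 0.0814, 0.2311]
eef_rot: [180.0, 0.0, -90.1]
contact_force: [-0.9, -0.0, -0.1]
gripper_width: 0.0421
[0.45812449 0.08140177 0.23112275] [array([ 66.90235571, 213.65077231]), array([134.96339104, 219.71269477]), array([218.41243263, 226.21690963]), array([319.30852297, 234.38692351])]
top post_105_center 0.73 [ 0.5576 -0.0878  0.0785]
top post_105_center 0.67 [ 0.4021 -0.1401  0.0785]
top post_105_center 0.39 [0.456  0.0789 0.0785]
top sensor_center 0.48 [0.4675 0.4188 0.013 ]
top mirror_center 0.62 [0.4604 0.165  0.053 ]
top mirror_center 0.45 [0.4568 0.0058 0.053 ]
scene post_45_center 0.68 [0.4603 0.3354 0.0485]
scene post_45_center 0.38 [0.4464 0.2433 0.0485]
scene post_65_center 0.2 [0.4577 0.3352 0.0585]
scene post_85_center 0.8 [0.4614 0.1692 0.0685]
scene post_105_center 0.71 [ 0.5291 -0.106   0.0785]
scene post_105_center 0.57 [0.4596 0.0806 0.0785]
scene post_105_center 0.56 [ 0.3888 -0.1636  0.0785]
scene sensor_center 0.55 [0.4651 0.4216 0.013 ]
scene sensor_center 0.23 [0.4697 0.3362 0.013 ]
scene mirror_center 0.57 [ 0.449  -0.0093  0.053 ]
```

View pics/w13.png

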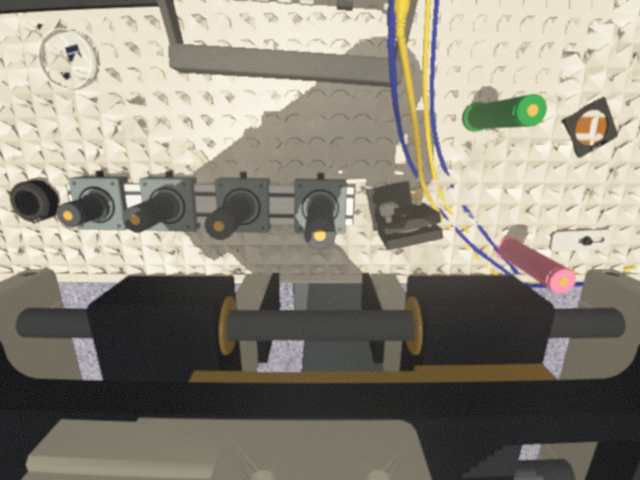

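View pics/s3.png

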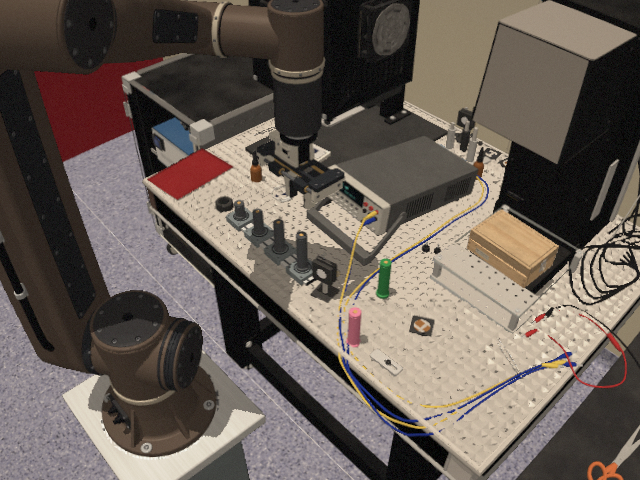

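The wrist picture shows the four brass tops at (67,215), (136,222), (218,226) and (320,235). Each is within about 2 px of where a centred post should appear. The scene picture shows all four upright, rising towards the mirror.

```bash
python3 -c "
from plant import order;print(order.close_job())"
```

```text
the job is handed in; nothing more can be done
None
```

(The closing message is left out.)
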